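Dress the edge of a test coupon on a sliding rig

ROBOT

A 7-joint arm with a two-finger parallel gripper is mounted at the origin on the work surface. World frame = base frame: x ahead of the robot, y to its left, z up, the work surface at z = 0. Lengths are in mm, angles in rad, forces in N, time in s.
With the tool pointing down it reaches from about 400 to 900 mm from the base axis. Payload 5.6 kg.
Tool frame: the origin (TCP) lies at the very end of the fingers, on their centre line; the grasp point (between the pads) lies 19 mm behind it; x points along the fingers, y is the direction in which the jaws open and shut, and the axes are right-handed (so a half turn about x gives the same grasp; the last joint's range is limited). The gripper opens to 92 mm and grips with 3 to 60 N. Pads are 20 mm wide; open, the fingers measure 128 mm over their backs; the gripper's body (75 mm by 189 mm) begins 69 mm behind the grasp point.
Start: joints at [-1.241, 0.468, -0.012, 1.603, 0.006, 1.071, -0.056], TCP at [236.787, 605.344, 214.592] pointing down, gripper open.
Joint ranges: [-2.53, 2.53], [-0.31, 2.02], [-1.57, 1.55], [0.28, 2.44], [-1.29, 4.43], [0.15, 1.84], [-2.92, 2.92]. Speed limits (rad/s): [2.57, 2.57, 3.14, 3.14, 3.14, 3.14, 3.14].

INTERFACE

Orientations are given as a 3x3 rotation matrix whose columns are the frame's x, y, z axes.
In Python, from workcell import sensors, vision, job gives the robot as it stands. The module is installed in compiled form; this text tells all that it offers.
- The arm moves only by the shell command python3 -m handwheel 'ROWS' [FORCE]. ROWS is JSON, a list of rows, each a list of 3 entries, a list of its own where there are three numbers: the opening, from 0 (shut) to 1 (fully open), then the shift along the tool's x, y, z in units of 25 mm (1.0 is 25 mm), then the turn, a rotation vector about the tool's x, y, z in units of 6 degrees (1.0 is 6 degrees). In form: [[gripper, [tx, ty, tz], [wx, wy, wz]], ...]. A call has exactly 5 rows; each row shifts and turns the commanded pose from where the row before left it, along the tool's axes as they then stand; what a row does not reach is not made up. A row lasts 1/8 s, in which the tool goes at most 62.5 mm and 10.7 degrees, less where a joint would pass 70% of its speed; a pose out of reach is approached as far as the arm can. A call is refused whole if a number of a shift passes 1 or a number of a turn 1, either way. A call with a gripper value outside its range is refused whole. The fingers move at their own pace and stop on an object; FORCE is the grip in N (left out, the last holds). Time passes only in rows, so rows that do not move let the fingers close, or fill a call up. It gives the time, the measured TCP pose, the force and the opening at its end, in the units of the state.
- sensors.observe(): the state, without advancing time (a new reading comes with each control period).
- vision.camera(name): name is "side" or "top"; returns a dict with "img" (384x512x3 uint8, blue, green, red), "z_map" (384x512 float32, mm along the optical axis (not along the pixel's ray), 0 where there is no reading), "camera_matrix" (3x3 intrinsics, pixels), "k1" (the pictures are not rectified: a ray, as slopes to the right and down, at radius r is drawn at 1 + k1 r^2 times it, then the intrinsics apply), "position" and "rotation" of the camera in the world. Camera axes: x right, y down, z forward; pixel columns grow to the right and rows downward; lengths in mm; the calibration is good to about 2 mm. A picture is of the moment at which its call begins.
- job.sign_off(): hands the job in, once; it reports no verdict.
The state is a dict: "time_s": time; "joint_positions": joint angles; "qvel": joint speeds; "joint_efforts": joint torques, N m; "tool_pos": TCP position; "tool_rot": TCP orientation; "ft_force": force on the tool from outside, world axes, zero at the start; "moment": the same for the moment, N m; "finger_gap": finger opening in mm.
Only numpy, scipy, OpenCV 4.12 (cv2) and the standard library are available. Lean on these libraries where they do the work, as an engineer would, in place of code of your own. Each camera call takes 0.05 s, during which the arm holds its last target. There are 200 camera calls.

TASK

Push the carriage that holds the upright steel coupon along its rails until it rests against the end stop. Then take the flat file and make two full strokes across the coupon's top edge, narrow toe first towards the stop, pressing lightly so the sprung clamp sinks a few millimetres but never bottoms; file on forward strokes only, lifting the file clear for each return. Finally lay the file (do not drop it) flat on the white mat, carriage still against the stop, leaving everything else on the bench where it was.

Things in the scene. Friction and masses are not known exactly. Their poses are not given: they have to be found in the camera images.
- rig: grey base plate of the filing rig, 300 x 120 mm, 14 mm thick, fixed to the bench. Origin: centre of its underside. Its x axis runs along the rails; FORWARD is +x, towards the end stop, a dark steel cross-bar 110 mm wide, its top 58 mm above the bench, whose rubber face stands at x = +122 mm. z is up.
- carriage (a joint): travel of the aluminium carriage (90 mm along the rails, 84 mm across, its body from 18 to 54 mm above the bench) along the rig's x, m. 0 = far end from the stop; 0.080 = against the stop. It slides easily (0.4 N friction, a little damping), stays where left, and has no latch, so a file dragged back on the coupon pulls it off the stop. About 1 kg with clamp and coupon.
- push_face (a point): centre of the carriage's rear face (the one away from the stop), 36 mm above the bench. The face is flat, 84 mm wide, 36 mm tall; its axes are the rig's. To bring it home push it along the rig's +x, to where this point lies 32 mm ahead (+x) of the rig's origin.
- clamp (a joint): how far the sprung clamp (and coupon) is pressed down below its rest, m. 0 = up; bottoms at 0.014. It resists with about 1.6 N plus 0.4 N per mm of sinking. Pressing 4 to 6 mm is right; over 12 mm counts as bottomed.
- coupon: steel test coupon, a plate 4 mm thick (along the rig's x) and 80 mm wide (along the rig's y), standing upright in the clamp's two dark jaws (36 mm overall along the rig's x, 76 mm wide, tops 34 mm below the coupon's top edge). Origin: middle of its lower edge, 52 mm below its top edge.
- edge (a point): middle of the coupon's top edge, 124 mm above the bench when the clamp is up; moves with carriage and clamp, axes as the rig's (x forward, y along the edge, z up). The file lies across it, its length along x.
- file: flat file in a top-grip holder, loose, 0.2 to 0.35 kg. Dark steel blade 220 mm long, 26 mm wide, 6 mm thick; origin: middle of its flat underside (the cutting face); x towards the toe, z up. On top a 24 mm wide aluminium strip (6 to 10 mm above the underside) and an upright wooden grip: 80 mm long along x, 16 mm thick, from 10 to 52 mm above the underside, centred over the origin. Grip it across its 16 mm from above.
- file_grip (a point): centre of the file's wooden grip, 32 mm above the underside.
- file_toe (a point): tip of the file's toe on the underside, 110 mm ahead of the origin; the last 55 mm of the blade narrow in two steps to 12 mm, whereas the other end (heel) is square at full width. A full stroke carries the file's origin from about 50 mm behind the edge to about 50 mm ahead of it (at least 35 mm each side) with the blade along the rig's x (within 20 degrees).
- mat: white mat 300 x 130 x 3 mm, fixed to the bench, on which the file lies at the start; origin: centre of its underside, x along its length.
- beaker: glass beaker, 70 mm wide, 95 mm tall, in the row beyond rig and mat; leave alone; origin under its centre.
- reagent: amber bottle, 72 mm wide, 150 mm tall, in the row beyond rig and mat; leave alone; origin under its centre.
- jar: white capped jar, 72 mm wide, 85 mm tall, in the row beyond rig and mat; leave alone; origin under its centre.
- scoop: spoon-shaped scoop, 160 mm long, lying between the rig and the mat, pointing away from the robot; origin under its middle; leave alone.
- weight: brass block weight 50 x 50 x 35 mm, to the left on the robot's side; leave alone; origin under its centre.
There are look-alikes about, which are no part of the job. What is shaped like the file but orange or red is not meant.

How it is judged (in metres and radians):
On the way, in this order (a step that is already met when the one before it is completed fails the run):
1. the carriage is slid up against the end stop (value of joint carriage above 0.077 m), for 0.2 s.
2. first stroke begins: the front half of the file presses on the coupon's edge, toe ahead over the edge towards the stop (contact force between file and coupon above 0.8 N and angle between the x axis of file and the x axis of rig, either way round below 0.35 rad and x of file in the frame of edge below -0.035 m and x of file_toe in the frame of edge above 0 m), for 0.03 s.
3. first stroke: the middle of the file presses on the edge (contact force between file and coupon above 0.8 N and angle between the x axis of file and the x axis of rig, either way round below 0.35 rad and x of file in the frame of edge between -0.02 and 0.02 m), for 0.03 s.
4. first stroke ends: the rear half of the file presses on the edge (contact force between file and coupon above 0.8 N and angle between the x axis of file and the x axis of rig, either way round below 0.35 rad and x of file in the frame of edge above 0.035 m and value of joint carriage above 0.076 m), for 0.03 s.
5. the file is lifted clear of the edge and carried back above it (contact force between file and coupon below 0.05 N and z of file in the frame of edge above 0.004 m and x of file in the frame of edge below 0.015 m), for 0.03 s.
6. second stroke begins: the front half of the file presses on the coupon's edge, toe ahead over the edge towards the stop (all of step 2), for 0.03 s.
7. second stroke: the middle of the file presses on the edge (all of step 3), for 0.03 s.
8. second stroke ends: the rear half of the file presses on the edge (all of step 4), for 0.03 s.
9. the file is lifted clear of the edge after the last stroke (contact force between file and coupon below 0.05 N and z of file in the frame of edge above 0.01 m), for 0.03 s.
At the end, for the whole second after the job is handed in: The carriage is within 4 mm of the end stop; the file lies at rest, released, flat (within 4.5 degrees) on the mat, its middle within 60 mm along and 55 mm across of the mat's centre (value of joint carriage above 0.076 m and x of file in the frame of mat between -0.06 and 0.06 m and y of file in the frame of mat between -0.055 and 0.055 m and height (world z) of file below 0.008 m and angle between file's own z axis and vertical below 0.08 rad and linear speed of file below 0.02 m/s); the robot touches nothing.
It fails at once if the file drags the coupon and carriage backwards (return under contact) (contact force between file and coupon above 0.3 N and velocity of joint carriage below -0.02 m/s and value of joint carriage below 0.076 m).
It fails at once if the clamp is pressed to the bottom of its travel (over 12 mm) (value of joint clamp above 0.012 m).
It fails at once if the file is dropped or thrown (contact force between file and the fingers below 0.05 N and linear speed of file above 0.5 m/s).
It fails at once if a bystander is moved by more than 25 mm (distance of any of beaker, reagent, jar, scoop, weight from where it was at the start of the episode above 0.025 m).
It also fails if it takes over 72 s, if anything falls off the work surface, if the arm or the gripper's body presses on something with over 40 N, if the wrist force passes 120 N, or if a joint passes its speed limit or range.

## Working session

There is one attempt and no reset: what is moved stays moved. The work goes in short steps, Python scripts to look and compute and a shell command to move; the robot and the scene stay as the last step left them, time stands still between calls to the robot, and variables do not carry over. Pictures are saved under pics/ and viewed, about 8 in all and at most 12, crops included, and the job is handed in when it is done.

```bash
mkdir -p pics; cat > h.py <<'E'
import numpy as np, cv2
from workcell import sensors, vision, job
def load(n):
    c=vision.camera(n); np.savez(f'pics/{n}.npz',**c); return c
def pts(c):
    """world point for each pixel from depth"""
    K=c['camera_matrix'];H,W=c['z_map'].shape
    u,v=np.meshgrid(np.arange(W),np.arange(H))
    xd=(u-K[0,2])/K[0,0];yd=(v-K[1,2])/K[1,1]
    x,y=xd.copy(),yd.copy()
    for _ in range(20):
        s=1+c['k1']*(x*x+y*y);x=xd/s;y=yd/s
    d=np.stack([x,y,np.ones_like(x)],-1)
    R=np.array(c['rotation']);p=np.array(c['position'])
    return (d*c['z_map'][...,None])@R.T+p, d@R.T
E
python3 - <<'E'
from h import *
for n in('top','side'):
    c=load(n);cv2.imwrite(f'pics/{n}0.png',c['img']);print(n,c['position'],np.round(c['rotation'],3).tolist(),c['k1'],c['camera_matrix'].tolist())
s=sensors.observe();print(s)
E
```

```text
top [ 302.48628617 -117.32637275 1258.38098431] [[0.006, -0.981, 0.192], [-1.0, -0.002, 0.021], [-0.02, -0.192, -0.981]] 0.0003017396975242624 [[351.2434128348883, 0.0, 256.85520833911715], [0.0, 351.2434128348883, 191.6363368045765], [0.0, 0.0, 1.0]]
side [ -33.40526035 1224.30876252 1219.58765963] [[-0.92, -0.225, 0.322], [-0.392, 0.555, -0.734], [-0.014, -0.801, -0.598]] -0.13813788947246483 [[435.38954582280917, 0.0, 253.58529750678204], [0.0, 435.38954582280917, 186.43560351568817], [0.0, 0.0, 1.0]]
{'time_s': 0.1, 'joint_positions': array([-1.24101599,  0.46827004, -0.0115952 ,  1.6034949 ,  0.00601276,
        1.07138855, -0.05629512]), 'qvel': array([-1.17013859e-03, -2.73148879e-03,  1.44732927e-04, -1.53633999e-03,
       -6.52867984e-04, -4.80709868e-05, -4.29626720e-04]), 'joint_efforts': array([ 1.53659887e-03, -5.21650958e+01, -1.23966680e-02, -2.44367301e+01,
       -5.68644097e-02,  1.40236810e-02,  5.39913185e-05]), 'tool_pos': array([236.62116177, 604.86267775, 213.7631326 ]), 'tool_rot': array([[-4.36462887e-04,  3.64262181e-01,  9.31296340e-01],
       [-1.46309885e-03,  9.31295200e-01, -3.64262420e-01],
       [-9.99998834e-01, -1.52156563e-03,  1.26475786e-04]]), 'ft_force': array([ 0.75837995, -0.37299245,  0.64563727]), 'moment': array([ 0.0336238 , -0.02455459,  0.01132591]), 'finger_gap': 91.48902549154721}
```

View pics/top0.png

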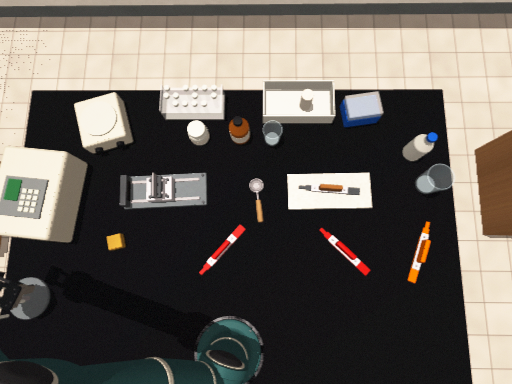

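View pics/side0.png

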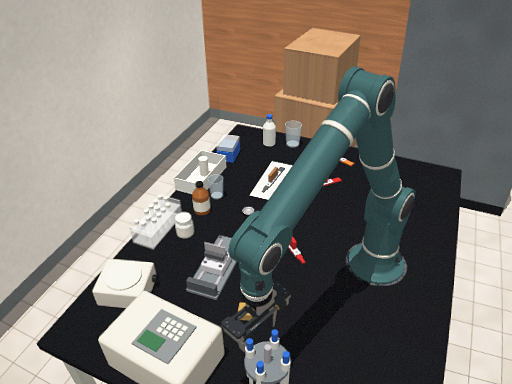

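Top view: the rig is at about (163,190) with its stop at the left end (125,191), the mat is at (330,190) with the file on it, the scoop is at (257,200) and the weight at (116,242). The side view matches. I'll zoom in and measure next.

```bash
python3 - <<'E'
from h import *
c=dict(np.load('pics/top.npz'));P,D=pts(c);img=c['img']
a=cv2.resize(img[165:220,112:215],None,fx=7,fy=7,interpolation=cv2.INTER_CUBIC)
b=cv2.resize(img[168:215,280:380],None,fx=7,fy=7,interpolation=cv2.INTER_CUBIC)
w=max(a.shape[1],b.shape[1]);f=lambda i:cv2.copyMakeBorder(i,0,0,0,w-i.shape[1],0)
o=np.vstack([f(a),f(b)]);cv2.imwrite('pics/z1.png',cv2.resize(o,None,fx=.8,fy=.8))
p0=np.array(c['position'])
def plane(u,v,z):
    d=D[int(v),int(u)] if 0 else cv2.remap(D.astype(np.float32),np.float32([[u]]),np.float32([[v]]),1)[0,0]
    return p0+d*(z-p0[2])/d[2]
def rect(mask,z,name):
    n,l,s,_=cv2.connectedComponentsWithStats(mask.astype(np.uint8));i=1+np.argmax(s[1:,4])
    cs,_=cv2.findContours((l==i).astype(np.uint8),0,2);q=max(cs,key=cv2.contourArea).reshape(-1,2)
    w=np.float32([plane(u,v,z)[:2] for u,v in q]);r=cv2.minAreaRect(w);print(name,r,np.round(cv2.boxPoints(r)).tolist())
g=img.astype(int)
m=np.zeros(g.shape[:2],bool);m[165:215,280:380]=1
rect(m&(g.min(2)>180),3,'mat')
hsv=cv2.cvtColor(img,cv2.COLOR_BGR2HSV)
rect(m&(hsv[...,1]>90),55,'grip')
rect(m&(g.max(2)<110)&(P[...,2]>-10)&(P[...,2]<40)&(np.arange(512)[None]>292)&(np.arange(512)[None]<368)&(np.arange(384)[:,None]>178)&(np.arange(384)[:,None]<203),9,'blade')
m[:]=0;m[165:215,112:215]=1
rect(m&(g.min(2)>35)&(P[...,2]<30)|m&(P[...,2]>9),14,'rig')
for zl in((45,70),(100,140)):
    q=P[m&(P[...,2]>zl[0])&(P[...,2]<zl[1])];print(zl,len(q),np.percentile(q,[2,50,98],axis=0).round(0).tolist())
print('depth mat',np.median(P[192,292:296],0),'bench',P[230,180])
E
```

```text
mat ((554.3015747070312, -350.8858642578125), (128.81924438476562, 298.6475524902344), 1.2267588376998901) [[487.0, -203.0], [493.0, -502.0], [622.0, -499.0], [615.0, -200.0]]
grip ((555.0354614257812, -347.9338073730469), (21.37313461303711, 80.19397735595703), 0.08912790566682816) [[544.0, -308.0], [544.0, -388.0], [566.0, -388.0], [566.0, -308.0]]
blade ((549.8513793945312, -438.8991394042969), (32.2752571105957, 22.411483764648438), 87.47319793701172) [[538.0, -455.0], [560.0, -456.0], [562.0, -423.0], [539.0, -422.0]]
rig ((554.57177734375, 253.87442016601562), (132.7617950439453, 321.63262939453125), 3.125703811645508) [[480.0, 411.0], [497.0, 90.0], [630.0, 97.0], [612.0, 418.0]]
(45, 70) 590 [[493.0, 212.0, 47.0], [545.0, 293.0, 54.0], [594.0, 392.0, 61.0]]
(100, 140) 71 [[513.0, 253.0, 104.0], [551.0, 255.0, 117.0], [591.0, 259.0, 127.0]]
depth mat [ 547.06838006 -223.73256202    3.36687857] bench [408.25518482 186.1575472   -4.62517898]
```

View pics/z1.png

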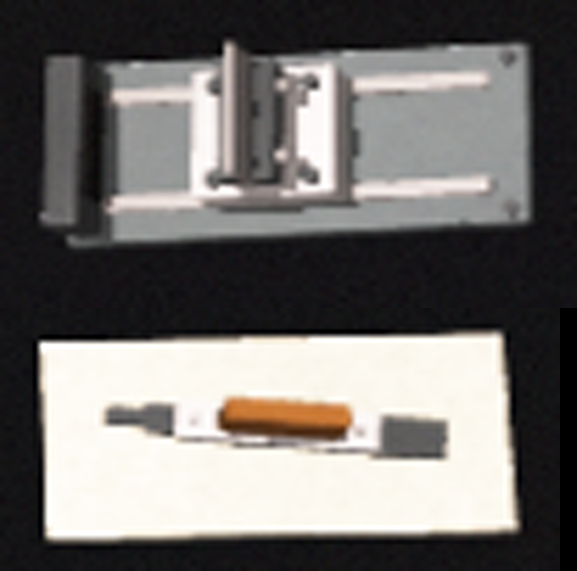

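Crop: toe points left (+y, same way as the stop), heel is at the right, and the file is yawed about 4° from the mat. The coupon plate sits at about crop (236,110). Next come refined rig pose, file line and bystanders.

```bash
cat >> h.py <<'E'
def plane(c,u,v,z,D=None):
    if D is None: D=pts(c)[1]
    d=cv2.remap(D.astype(np.float32),np.float32([[u]]),np.float32([[v]]),1)[0,0].astype(float)
    p0=np.array(c['position']);return p0+d*(z-p0[2])/d[2]
E
python3 - <<'E'
from h import *
c=dict(np.load('pics/top.npz'));P,D=pts(c);img=c['img']
z=lambda X,Y,oy,ox:(ox+(X/5.6+.5)/1-.5, oy+Y/5.6)
for n,X,Y,h in[('rig rear +x',527,44,14),('rig rear -x',530,222,14),('rig front -x',70,245,14),('carr rear +x',350,62,54),('carr rear -x',352,197,54),('coupon +x',231,40,124),('coupon -x',233,180,124),('stop face top +x',82,56,58),('stop face top -x',80,222,58)]:
    u,v=z(X,Y,165,112);print(n,plane(c,u,v,h,D)[:2].round(1))
for n,X,Y,h in[('toe',107,412,9),('heel+x',445,421,9),('heel-x',445,458,9),('grip toe+x',226,399,55),('grip toe-x',222,430,55),('grip heel +x',352,404,55),('grip heel-x',350,434,55),('strip toe',176,418,13),('strip heel',382,433,13)]:
    u,v=z(X,Y-308,168,280);print(n,plane(c,u,v,h,D)[:2].round(1))
for n,u,v,h in[('jar',198,128,85),('reagent',238,122,150),('beaker',272,128,95),('scoop',258,200,5),('weight',115,240,35)]:print(n,plane(c,u,v,h,D)[:2].round())
# depth fits: rig plate, stop, coupon
m=np.zeros(P.shape[:2],bool);m[165:215,112:215]=1
q=P[m&(P[...,2]>105)];print('coupon',np.polyfit(q[:,0],q[:,1],1),q[:,2].max())
E
```

```text
rig rear +x [615.8  95.8]
rig rear -x [498.   89.8]
rig front -x [482.2 386.4]
carr rear +x [593.9 200.8]
carr rear -x [507.2 195.2]
coupon +x [590.3 254.6]
coupon -x [505.3 248.1]
stop face top +x [596.6 370.4]
stop face top -x [490.3 363.4]
toe [ 566.1 -243.4]
heel+x [ 560.5 -460.8]
heel-x [ 536.3 -459.6]
grip toe+x [ 564.8 -313. ]
grip toe-x [ 545.1 -310. ]
grip heel +x [ 561.7 -391.1]
grip heel-x [ 542.7 -389.1]
strip toe [ 561.3 -287.4]
strip heel [ 551.8 -419.1]
jar [761. 118.]
reagent [757. -29.]
beaker [ 757. -144.]
scoop [517. -95.]
weight [369. 403.]
coupon [   1.44712661 -544.51623379] 1258.380984305747
```

```bash
python3 -m handwheel '[[0,[0,0,1],[1,0,0]],[0,[0,0,1],[1,0,0]],[0,[0,0,1],[1,0,0]],[0,[0,0,1],[1,0,0]],[0,[0,0,1],[1,0,0]]]'
```

```text
time_s: 0.72
tool_pos: [340.6, 536.5, 214.0]
tool_rot: [[-0.0, 0.783, 0.622], [-0.001, 0.622, -0.783], [-1.0, -0.001, 0.0]]
ft_force: [-0.0, -0.9, 0.4]
finger_gap: 44.0
```

```bash
python3 -m handwheel '[[0,[0,0,1],[1,0,0]],[0,[0,0,1],[1,0,0]],[0,[0,0,1],[1,0,0]],[0,[0,0,1],[1,0,0]],[0,[0,0,1],[1,0,0]]]'
python3 -m handwheel '[[0,[0,1,1],[0.5,0,0]],[0,[0,1,1],[0,0,0]],[0,[0,1,1],[0,0,0]],[0,[0,1,1],[0,0,0]],[0,[0,0,0],[0,0,0]]]'
```

```text
time_s: 1.35
tool_pos: [395.7, 425.8, 214.2]
tool_rot: [[-0.0, 0.989, 0.147], [-0.001, 0.147, -0.989], [-1.0, -0.0, 0.001]]
ft_force: [0.5, 0.6, -0.0]
finger_gap: 0.3
time_s: 1.98
tool_pos: [508.1, 335.5, 214.3]
tool_rot: [[0.001, 0.996, 0.093], [-0.002, 0.093, -0.996], [-1.0, 0.001, 0.002]]
ft_force: [-0.0, -0.1, 0.2]
finger_gap: 0.8
```

```bash
python3 -m handwheel '[[0,[0,0.7,1],[0.4,0,0]],[0,[0,0.7,1],[0,0,0]],[0,[0,0,1],[0,0,0]],[0,[0,0,1],[0,0,0]],[0,[0,0,1],[0,0,0]]]'
python3 -m handwheel '[[0,[0,0,1],[0,0,0]],[0,[0,0,1],[0,0,0]],[0,[1,0,0.1],[0,0,0]],[0,[1,0,0],[0,0,0]],[0,[1,0,0],[0,0,0]]]'
python3 -m handwheel '[[0,[1,0,0],[0,0,0]],[0,[1,0,0],[0,0,0]],[0,[1,0,0],[0,0,0]],[0,[1,0,0],[0,0,0]],[0,[0,0,0],[0,0,0]]]'
```

```text
time_s: 2.6
tool_pos: [547.5, 216.2, 214.3]
tool_rot: [[-0.001, 0.998, 0.058], [0.0, 0.058, -0.998], [-1.0, -0.001, -0.0]]
ft_force: [1.1, -0.5, -0.4]
finger_gap: 0.4
time_s: 3.22
tool_pos: [550.5, 164.7, 138.9]
tool_rot: [[-0.001, 0.998, 0.057], [0.001, 0.057, -0.998], [-1.0, -0.001, -0.001]]
ft_force: [0.0, 0.4, -0.2]
finger_gap: 0.4
time_s: 3.85
tool_pos: [549.3, 164.2, 38.1]
tool_rot: [[-0.004, 0.998, 0.057], [-0.001, 0.057, -0.998], [-1.0, -0.004, 0.001]]
ft_force: [-0.2, -0.0, -0.1]
finger_gap: 0.6
```

```bash
python3 -m handwheel '[[0,[0,0,-0.5],[0,0,0]],[0,[0,0,-0.3],[0,0,0]],[0,[0,0,-0.4],[0,0,0]],[0,[0,0,-0.4],[0,0,0]],[0,[0,0,-0.4],[0,0,0]]]'
python3 -m handwheel '[[0,[0,0,-0.4],[0,0,0]],[0,[0,0,-0.4],[0,0,0]],[0,[0,0,-0.4],[0,0,0]],[0,[0,0,-0.3],[0,0,0]],[0,[0,0,-0.2],[0,0,0]]]'
python3 -m handwheel '[[0,[0,0,-0.1],[0,0,0]],[0,[0,0,-0.1],[0,0,0]],[0,[0,0,-0.1],[0,0,0]],[0,[0,0,0],[0,0,0]],[0,[0,0,0],[0,0,0]]]'
```

```text
time_s: 4.47
tool_pos: [549.2, 214.8, 39.8]
tool_rot: [[0.001, 0.998, 0.056], [0.0, 0.056, -0.998], [-1.0, 0.001, -0.0]]
ft_force: [0.7, 0.0, -0.4]
finger_gap: 0.3
time_s: 5.1
tool_pos: [546.4, 257.1, 39.5]
tool_rot: [[-0.0, 0.998, 0.057], [-0.0, 0.057, -0.998], [-1.0, -0.0, 0.0]]
ft_force: [-0.0, -0.8, 0.2]
finger_gap: 0.6
time_s: 5.72
tool_pos: [546.4, 264.0, 39.7]
tool_rot: [[0.0, 0.998, 0.056], [0.0, 0.056, -0.998], [-1.0, 0.0, -0.0]]
ft_force: [-0.4, -0.5, 0.4]
finger_gap: 0.3
```

Nearly there. I'll creep in until the stop answers with force.

```bash
python3 -m handwheel '[[0,[0,0,-0.1],[0,0,0]],[0,[0,0,-0.1],[0,0,0]],[0,[0,0,0],[0,0,0]],[0,[0,0,0],[0,0,0]],[0,[0,0,0],[0,0,0]]]'
python3 - <<'E'
from h import *
c=load('top');P,D=pts(c);img=c['img']
a=cv2.resize(img[165:220,105:220],None,fx=6,fy=6,interpolation=cv2.INTER_CUBIC);cv2.imwrite('pics/z2.png',a)
print(sensors.observe()['ft_force'],sensors.observe()['tool_pos'])
E
```

```text
time_s: 6.35
tool_pos: [546.3, 265.9, 39.7]
tool_rot: [[-0.001, 0.999, 0.055], [-0.003, 0.055, -0.999], [-1.0, -0.001, 0.003]]
ft_force: [-1.5, -6.3, 2.8]
finger_gap: 0.5
[-0.23443219 -7.01691812  2.92988641] [546.31154529 265.86281875  39.65357648]
```

View pics/z2.png

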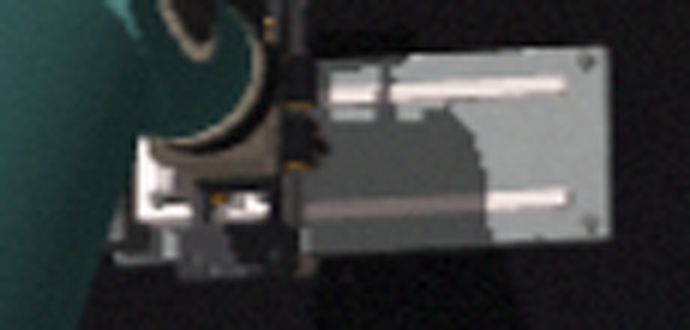

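Contact with the stop is confirmed: 7 N, at the predicted position. The picture shows the carriage at the left by the stop, partly hidden by the arm. I'll back off, rise and go to the file.

```bash
python3 -m handwheel '[[0,[0,0,0.6],[0,0,0]],[0,[0,0,1],[0,0,0]],[0,[-1,0,1],[0,0,0]],[0,[-1,0,1],[0,0,0]],[0,[-1,0,1],[0,0,0]]]'
python3 -m handwheel '[[0.5,[-1,0,1],[0,0,0]],[0.5,[0,0,1],[0,0,0]],[0.5,[0,0,1],[0,0,0]],[0.5,[0,0,1],[0,0,0]],[0.5,[0,0,1],[0,0,0]]]'
python3 -m handwheel '[[0.5,[0,0,1],[0,0,0]],[0.5,[0,0,1],[0,0,0]],[0.5,[0,0,1],[0,0,0]],[0.5,[0,0,1],[0,0,0]],[0.5,[0,0,1],[0,0,0]]]'
python3 -m handwheel '[[0.5,[0,0,1],[0,0,0]],[0.5,[0,0,1],[0,0,0]],[0.5,[0,0,1],[0,0,0]],[0.5,[0,0,1],[0,0,0]],[0.5,[0,0,1],[0,0,0]]]'
python3 - <<'E'
from h import *
c=load('top');P,D=pts(c);img=c['img']
a=cv2.resize(img[155:225,105:220],None,fx=6,fy=6,interpolation=cv2.INTER_CUBIC);cv2.imwrite('pics/z3.png',a)
E
```

```text
time_s: 7.02
tool_pos: [552.4, 153.2, 115.4]
tool_rot: [[0.0, 0.998, 0.056], [0.001, 0.056, -0.998], [-1.0, 0.0, -0.001]]
ft_force: [0.6, -0.5, 0.5]
finger_gap: 0.4
time_s: 7.65
tool_pos: [559.5, 28.5, 139.7]
tool_rot: [[0.001, 0.998, 0.056], [0.001, 0.056, -0.998], [-1.0, 0.001, -0.001]]
ft_force: [-0.2, -0.4, -0.2]
finger_gap: 46.1
time_s: 8.28
tool_pos: [566.5, -96.3, 139.6]
tool_rot: [[0.001, 0.998, 0.056], [0.001, 0.056, -0.998], [-1.0, 0.001, -0.001]]
ft_force: [0.2, -0.6, -0.0]
finger_gap: 46.0
time_s: 8.9
tool_pos: [573.5, -221.0, 139.6]
tool_rot: [[0.001, 0.998, 0.056], [0.001, 0.056, -0.998], [-1.0, 0.001, -0.001]]
ft_force: [-0.3, 0.2, -0.2]
finger_gap: 46.0
```

View pics/z3.png

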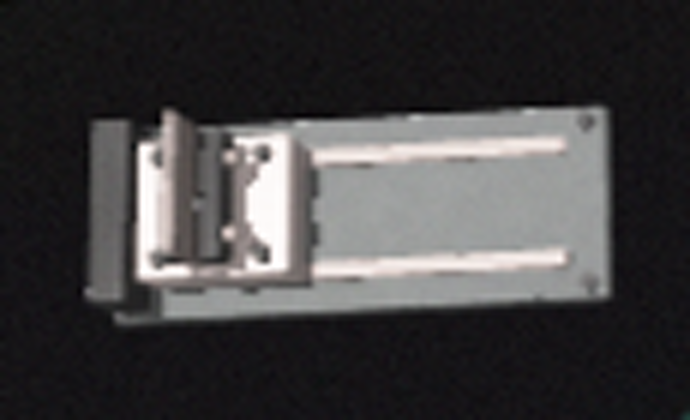

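The carriage now sits against the stop at the left, and the coupon's top edge runs from (163,110) to (167,258) in the crop. I'll measure the edge and move over the file.

```bash
python3 - <<'E'
from h import *
c=dict(np.load('pics/top.npz'));P,D=pts(c)
f=lambda X,Y:(105+(X+.5)/6-.5,155+(Y+.5)/6-.5)
for n,X,Y,h in[('edge+x L',160,112,124),('edge+x R',172,112,124),('edge-x L',160,260,124),('edge-x R',173,258,124),('stop -x',127,298,58),('stop+x',130,120,58),('carr rear+x',308,138,54),('carr rear-x',308,282,54),('carr front+x',137,142,54)]:
    print(n,plane(c,*f(X,Y),h,D)[:2].round(1))
m=np.zeros(P.shape[:2],bool);m[165:205,125:145]=1
q=P[m&(P[...,2]>116)&(P[...,2]<135)];print(len(q),np.median(q,0),np.percentile(q,[5,95],axis=0).round())
E
python3 -m handwheel '[[0.5,[0,0,1],[0.6,0,0]],[0.5,[0,-0.4,1],[0.6,0,0]],[0.5,[0,0,1],[0,0,0]],[0.5,[0,0,1],[0,0,0]],[0.5,[0,0,1],[0,0,0]]]'
python3 -m handwheel '[[0.5,[1,0,0],[0,0,0]],[0.5,[1,0,0],[0,0,0]],[0.5,[0,0,0],[0,0,0]],[0.5,[0,0,0],[0,0,0]],[0.5,[0,0,0],[0,0,0]]]'
python3 - <<'E'
from h import *
s=load('side');cv2.imwrite('pics/s1.png',cv2.resize(s['img'][140:240,200:330],None,fx=6,fy=6,interpolation=cv2.INTER_CUBIC))
E
```

```text
edge+x L [586.5 328.5]
edge+x R [586.5 321.8]
edge-x L [502.6 322.2]
edge-x R [503.6 315.1]
stop -x [491.7 365.4]
stop+x [598.1 371.9]
carr rear+x [588.2 266.8]
carr rear-x [502.  261.5]
carr front+x [585.7 368.4]
47 [550.17139358 322.54006884 121.72604326] [[512. 318. 118.]
 [584. 325. 126.]]
time_s: 9.57
tool_pos: [558.7, -346.6, 139.6]
tool_rot: [[-0.0, 0.997, -0.072], [-0.0, -0.072, -0.997], [-1.0, -0.0, 0.0]]
ft_force: [-0.3, 0.3, -0.3]
finger_gap: 46.0
time_s: 10.2
tool_pos: [560.3, -345.5, 90.9]
tool_rot: [[0.002, 0.998, -0.07], [-0.001, -0.07, -0.998], [-1.0, 0.002, 0.001]]
ft_force: [0.2, 0.3, 0.7]
finger_gap: 45.9
```

View pics/s1.png

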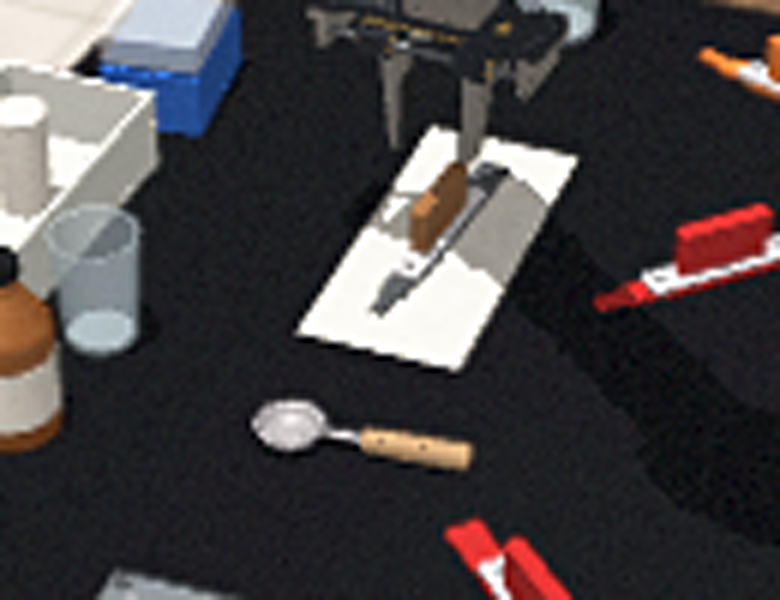

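The side view shows the fingers straddling the file, with the brown grip at (438,205) and the toe at (380,305), and the scoop untouched. I'll descend and grip.

```bash
python3 -m handwheel '[[0.5,[0.6,-0.16,0.2],[0,0,0]],[0.5,[0.7,0,0],[0,0,0]],[0.5,[0.7,0,0],[0,0,0]],[0.5,[0.5,0,0],[0,0,0]],[0.5,[0.35,0,0],[0,0,0]]]'
python3 -m handwheel '[[0.5,[0,0,0],[0,0,0]],[0.1,[0,0,0],[0,0,0]],[0.1,[0,0,0],[0,0,0]],[0.1,[0,0,0],[0,0,0]],[0.1,[0,0,0],[0,0,0]]]' 60
```

```text
time_s: 10.88
tool_pos: [555.1, -349.4, 17.0]
tool_rot: [[-0.001, 0.998, -0.069], [0.001, -0.069, -0.998], [-1.0, -0.001, -0.0]]
ft_force: [-0.3, 0.4, -0.1]
finger_gap: 46.0
time_s: 11.5
tool_pos: [556.3, -349.8, 19.0]
tool_rot: [[0.002, 0.998, -0.069], [-0.001, -0.069, -0.998], [-1.0, 0.002, 0.0]]
ft_force: [1.5, 0.6, 2.2]
finger_gap: 15.5
```

```bash
python3 -m handwheel '[[0.1,[-0.3,0,0],[0,0,0]],[0.1,[-0.7,0,0],[0,0,0]],[0.1,[-1,0,0],[0,0,0]],[0.1,[-1,0,0],[0,0,0]],[0.1,[-1,0,-0.5],[0,0,0]]]'
python3 -m handwheel '[[0.1,[-1,0,-0.8],[0,0,0]],[0.1,[-1,0,-0.9],[0,0,0]],[0.1,[0,0,-0.9],[0,0,0]],[0.1,[0,0,-0.9],[-0.6,0,0]],[0.1,[0,0,-0.9],[-0.6,0,0]]]'
python3 -m handwheel '[[0.1,[0,0,-0.9],[0,0,0]],[0.1,[0,0,-0.9],[0,0,0]],[0.1,[0,0,-0.9],[0,0,0]],[0.1,[0,0,-0.9],[0,0,0]],[0.1,[0,0,-0.9],[0,0,0]]]'
python3 -m handwheel '[[0.1,[0,0,-0.9],[0,0,0]],[0.1,[0,0,-0.9],[0,0,0]],[0.1,[0,0,-0.9],[0,0,0]],[0.1,[0,0,-0.9],[0,0,0]],[0.1,[0,0,-0.9],[0,0,0]]]'
python3 -m handwheel '[[0.1,[0,0,-0.9],[0,0,0]],[0.1,[0,0,-0.9],[0,0,0]],[0.1,[0,0,-0.9],[0,0,0]],[0.1,[0,0,-0.6],[0,0,0]],[0.1,[0,0,0],[0,0,0]]]'
```

```text
time_s: 12.12
tool_pos: [555.5, -338.5, 120.2]
tool_rot: [[0.0, 0.997, -0.071], [-0.001, -0.071, -0.997], [-1.0, 0.0, 0.001]]
ft_force: [0.5, -0.0, -2.2]
finger_gap: 15.7
time_s: 12.75
tool_pos: [561.8, -225.5, 167.2]
tool_rot: [[-0.002, 0.998, 0.061], [0.001, 0.061, -0.998], [-1.0, -0.002, -0.001]]
ft_force: [-0.1, 0.8, -2.9]
finger_gap: 15.7
time_s: 13.38
tool_pos: [555.3, -113.6, 167.5]
tool_rot: [[-0.002, 0.998, 0.059], [0.0, 0.059, -0.998], [-1.0, -0.002, -0.0]]
ft_force: [0.3, -0.7, -2.2]
finger_gap: 15.9
time_s: 14.0
tool_pos: [548.8, -1.5, 167.5]
tool_rot: [[-0.002, 0.998, 0.059], [-0.0, 0.059, -0.998], [-1.0, -0.002, 0.0]]
ft_force: [0.2, 0.1, -2.6]
finger_gap: 15.5
time_s: 14.62
tool_pos: [544.5, 80.9, 167.9]
tool_rot: [[-0.001, 0.998, 0.06], [-0.0, 0.06, -0.998], [-1.0, -0.001, 0.0]]
ft_force: [-0.3, -0.2, -2.3]
finger_gap: 15.8
```

```bash
python3 -m handwheel '[[0.1,[0,0.2,-0.9],[0,0,0]],[0.1,[0,0.2,-0.9],[0,0,0]],[0.1,[0,0.15,-0.9],[0,0,0]],[0.1,[0,0,-0.9],[0,0,0]],[0.1,[0,0,-0.9],[0,0,0]]]'
python3 -m handwheel '[[0.1,[0,0,-0.9],[0,0,0]],[0.1,[0,0,-0.9],[0,0,0]],[0.1,[0,0,-0.8],[0,0,0]],[0.1,[0,0,-0.3],[0,0,0]],[0.1,[0,0,0],[0,0,0]]]'
python3 - <<'E'
from h import *
s=load('side');cv2.imwrite('pics/s2.png',cv2.resize(s['img'][190:310,150:290],None,fx=5,fy=5,interpolation=cv2.INTER_CUBIC))
E
```

```text
time_s: 15.25
tool_pos: [552.5, 193.0, 168.2]
tool_rot: [[-0.0, 0.998, 0.056], [-0.001, 0.056, -0.998], [-1.0, -0.0, 0.001]]
ft_force: [-0.5, 0.3, -2.3]
finger_gap: 15.7
time_s: 15.88
tool_pos: [548.2, 265.4, 168.2]
tool_rot: [[-0.0, 0.998, 0.057], [-0.0, 0.057, -0.998], [-1.0, -0.0, 0.0]]
ft_force: [0.1, 0.1, -2.6]
finger_gap: 15.4
```

View pics/s2.png

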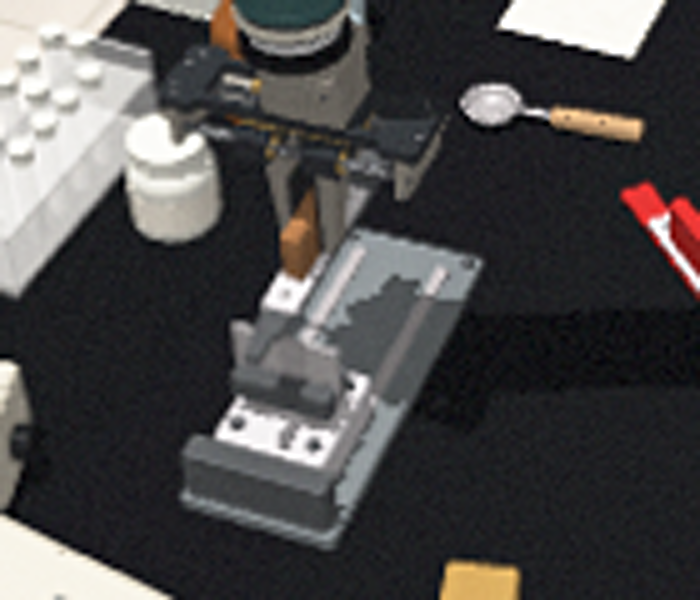

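The side view shows the file over the coupon: grip at (300,235), toe at (258,355), and the coupon top from about (235,325) to (340,355). Rays next to check it.

```bash
python3 - <<'E'
from h import *
c=dict(np.load('pics/side.npz'));D=pts(c)[1]
f=lambda X,Y:(150+(X+.5)/5-.5,190+(Y+.5)/5-.5)
for n,X,Y,h in[('toe tip',252,360,155),('strip toe end L',263,308,162),('strip toe end R',303,318,162),('coupon +x',234,322,124),('coupon -x',340,355,124),('grip top L',283,240,204),('grip near R',305,245,204)]:
    print(n,plane(c,*f(X,Y),h,D)[:2].round(1))
# expected pixel of toe/coupon
R=c['rotation'];K=c['camera_matrix'];
for n,p in[('toe',(542.3,375,155)),('c+x',(584.8,325,124)),('c-x',(504.9,321,124))]:
    q=R.T@(np.array(p)-c['position']);x,y=q[:2]/q[2];s=1+c['k1']*(x*x+y*y);u=K[0,0]*x*s+K[0,2];v=K[1,1]*y*s+K[1,2]
    print(n,(u-150)*5,(v-190)*5)
E
```

```text
toe tip [540.9 372.7]
strip toe end L [553.4 332.6]
strip toe end R [523.8 330.5]
coupon +x [586.8 320.7]
coupon -x [503.7 320.2]
grip top L [548.4 305.8]
grip near R [532.2 304.4]
toe 246.48645817218778 359.63605939963685
c+x 231.50268162253155 324.8427152087305
c-x 335.8614570110427 353.20391600635077
```

```bash
python3 -m handwheel '[[0.1,[0.4,0,0],[0,0,0]],[0.1,[0.4,0,0],[0,0,0]],[0.1,[0.3,0,0],[0,0,0]],[0.1,[0.15,0,0],[0,0,0]],[0.1,[0,0,0],[0,0,0]]]'
```

```text
time_s: 16.55
tool_pos: [548.2, 264.6, 137.0]
tool_rot: [[-0.001, 0.998, 0.056], [-0.001, 0.056, -0.998], [-1.0, -0.001, 0.001]]
ft_force: [-1.3, -1.7, 0.2]
finger_gap: 15.7
```

Contact force is about 2.7 N, so the clamp has sunk about 3 mm. I'll go 2 mm deeper and make the stroke.

```bash
python3 -m handwheel '[[0.1,[0.08,0,0],[0,0,0]],[0.1,[0,0,-0.2],[0,0,0]],[0.1,[0,0,-0.4],[0,0,0]],[0.1,[0,0,-0.4],[0,0,0]],[0.1,[0,0,-0.4],[0,0,0]]]'
python3 -m handwheel '[[0.1,[0,0,-0.4],[0,0,0]],[0.1,[0,0,-0.4],[0,0,0]],[0.1,[0,0,-0.4],[0,0,0]],[0.1,[0,0,-0.4],[0,0,0]],[0.1,[0,0,-0.4],[0,0,0]]]'
```

```text
time_s: 17.18
tool_pos: [546.4, 301.1, 135.2]
tool_rot: [[0.0, 0.998, 0.057], [0.0, 0.057, -0.998], [-1.0, 0.0, 0.0]]
ft_force: [0.1, -2.2, 1.2]
finger_gap: 15.3
time_s: 17.8
tool_pos: [543.5, 350.5, 135.0]
tool_rot: [[-0.0, 0.998, 0.056], [-0.0, 0.056, -0.998], [-1.0, -0.0, 0.0]]
ft_force: [-0.1, -2.1, 1.6]
finger_gap: 15.8
```

```bash
python3 -m handwheel '[[0.1,[0,0,-0.4],[0,0,0]],[0.1,[0,0,-0.4],[0,0,0]],[0.1,[0,0,-0.3],[0,0,0]],[0.1,[0,0,0],[0,0,0]],[0.1,[0,0,0],[0,0,0]]]'
python3 -m handwheel '[[0.1,[-0.4,0,0],[0,0,0]],[0.1,[-0.7,0,0],[0,0,0]],[0.1,[-0.2,0,0],[0,0,0]],[0.1,[0,0,0.5],[0,0,0]],[0.1,[0,0,0.5],[0,0,0]]]'
python3 -m handwheel '[[0.1,[0,0,0.8],[0,0,0]],[0.1,[0,0,0.8],[0,0,0]],[0.1,[0,0,0.8],[0,0,0]],[0.1,[0,0,0.8],[0,0,0]],[0.1,[0,0,0.3],[0,0,0]]]'
python3 -m handwheel '[[0.1,[0.3,0,0],[0,0,0]],[0.1,[0.3,0,0],[0,0,0]],[0.1,[0.3,0,0],[0,0,0]],[0.1,[0.3,0,0],[0,0,0]],[0.1,[0,0,0],[0,0,0]]]'
```

```text
time_s: 18.42
tool_pos: [541.8, 378.2, 135.3]
tool_rot: [[0.0, 0.998, 0.057], [0.001, 0.057, -0.998], [-1.0, 0.0, -0.001]]
ft_force: [-1.5, 0.7, 1.8]
finger_gap: 15.7
time_s: 19.05
tool_pos: [543.2, 350.9, 167.2]
tool_rot: [[-0.001, 0.998, 0.056], [-0.001, 0.056, -0.998], [-1.0, -0.001, 0.001]]
ft_force: [0.2, -1.1, -3.1]
finger_gap: 15.3
time_s: 19.68
tool_pos: [548.8, 263.0, 167.8]
tool_rot: [[0.0, 0.999, 0.054], [-0.0, 0.054, -0.999], [-1.0, 0.0, 0.0]]
ft_force: [0.2, 0.5, -2.3]
finger_gap: 15.9
time_s: 20.3
tool_pos: [548.0, 265.5, 137.1]
tool_rot: [[-0.001, 0.998, 0.057], [-0.0, 0.057, -0.998], [-1.0, -0.001, 0.0]]
ft_force: [-0.8, -0.4, -0.2]
finger_gap: 15.6
```

```bash
python3 -m handwheel '[[0.1,[0.09,0,0],[0,0,0]],[0.1,[0,0,-0.2],[0,0,0]],[0.1,[0,0,-0.4],[0,0,0]],[0.1,[0,0,-0.4],[0,0,0]],[0.1,[0,0,-0.4],[0,0,0]]]'
python3 -m handwheel '[[0.1,[0,0,-0.4],[0,0,0]],[0.1,[0,0,-0.4],[0,0,0]],[0.1,[0,0,-0.4],[0,0,0]],[0.1,[0,0,-0.4],[0,0,0]],[0.1,[0,0,-0.4],[0,0,0]]]'
python3 -m handwheel '[[0.1,[0,0,-0.4],[0,0,0]],[0.1,[0,0,-0.4],[0,0,0]],[0.1,[0,0,-0.3],[0,0,0]],[0.1,[0,0,0],[0,0,0]],[0.1,[0,0,0],[0,0,0]]]'
python3 -m handwheel '[[0.1,[-0.4,0,0],[0,0,0]],[0.1,[-0.8,0,0],[0,0,0]],[0.1,[-0.3,0,0],[0,0,0]],[0.1,[0,0,0],[0,0,0]],[0.1,[0,0,0],[0,0,0]]]'
python3 - <<'E'
from h import *
s=load('side');cv2.imwrite('pics/s3.png',cv2.resize(s['img'][190:310,150:290],None,fx=5,fy=5,interpolation=cv2.INTER_CUBIC))
E
```

```text
time_s: 20.92
tool_pos: [546.6, 300.9, 135.5]
tool_rot: [[0.001, 0.998, 0.057], [0.0, 0.057, -0.998], [-1.0, 0.001, -0.0]]
ft_force: [0.3, -2.3, 1.1]
finger_gap: 15.6
time_s: 21.55
tool_pos: [543.5, 350.6, 135.3]
tool_rot: [[-0.0, 0.998, 0.056], [-0.0, 0.056, -0.998], [-1.0, -0.0, 0.0]]
ft_force: [-0.1, -2.3, 1.1]
finger_gap: 15.7
time_s: 22.18
tool_pos: [541.8, 378.2, 135.5]
tool_rot: [[0.0, 0.998, 0.057], [0.001, 0.057, -0.998], [-1.0, 0.0, -0.001]]
ft_force: [-0.7, 0.2, 0.9]
finger_gap: 15.8
time_s: 22.8
tool_pos: [541.6, 377.2, 172.5]
tool_rot: [[-0.001, 0.998, 0.056], [-0.0, 0.056, -0.998], [-1.0, -0.001, 0.0]]
ft_force: [0.8, -0.2, -2.7]
finger_gap: 15.8
```

View pics/s3.png

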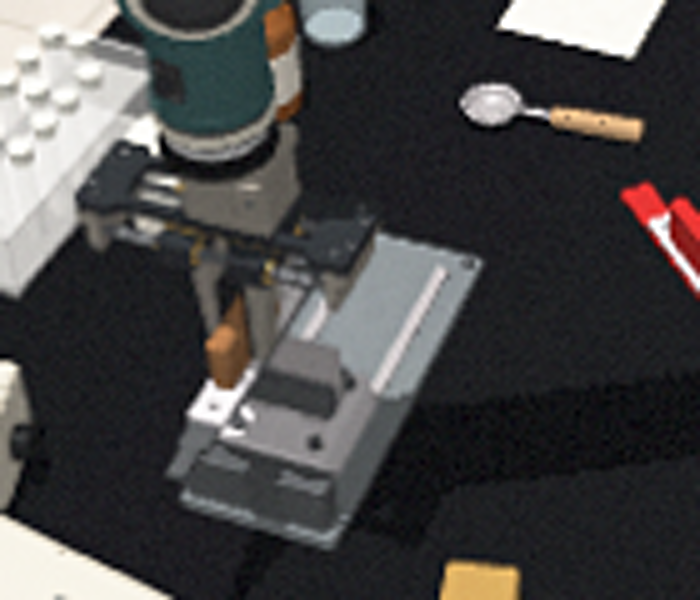

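The file is clear after stroke two, and the carriage, at about (290,400), is still at the stop. Now back to the mat.

```bash
python3 -m handwheel '[[0.1,[0,0,0.5],[0,0,0]],[0.1,[0,0,0.9],[0,0,0]],[0.1,[0,0,0.9],[0,0,0]],[0.1,[0,0,0.9],[0,0,0]],[0.1,[0,0,0.9],[0,0,0]]]'
for i in 1; do python3 -m handwheel '[[0.1,[0,0,0.9],[0,0,0]],[0.1,[0,0,0.9],[0,0,0]],[0.1,[0,0,0.9],[0,0,0]],[0.1,[0,0,0.9],[0,0,0]],[0.1,[0,0,0.9],[0,0,0]]]'; done
python3 -m handwheel '[[0.1,[0,0,0.9],[0,0,0]],[0.1,[0,0,0.9],[0,0,0]],[0.1,[0,0,0.9],[0,0,0]],[0.1,[0,0,0.9],[0,0,0]],[0.1,[0,0,0.9],[0,0,0]]]'
python3 -m handwheel '[[0.1,[0,0,0.9],[0,0,0]],[0.1,[0,0,0.9],[0,0,0]],[0.1,[0,-0.1,0.9],[0,0,0]],[0.1,[0,-0.1,0.9],[0,0,0]],[0.1,[0,-0.1,0.9],[0,0,0]]]'
python3 -m handwheel '[[0.1,[0,-0.1,0.9],[0,0,0]],[0.1,[0,-0.1,0.9],[0,0,0]],[0.1,[0,-0.1,0.9],[0,0,0]],[0.1,[0,-0.1,0.9],[0,0,0]],[0.1,[0,-0.1,0.9],[0,0,0]]]'
python3 -m handwheel '[[0.1,[0,-0.1,0.9],[0,0,0]],[0.1,[0,-0.1,0.9],[0,0,0]],[0.1,[0,-0.1,0.9],[0,0,0]],[0.1,[0,0,0.9],[0,0,0]],[0.1,[0,0,0.9],[0,0,0]]]'
python3 -m handwheel '[[0.1,[1,0,0.7],[0,0,0]],[0.1,[1,0,0.3],[0,0,0]],[0.1,[1,0,0],[0,0,0]],[0.1,[1,0,0],[0,0,0]],[0.1,[0.5,0,0],[0,0,0]]]'
python3 -m handwheel '[[0.1,[0.5,0,0],[0,0,0]],[0.1,[0.3,0,0],[0,0,0]],[0.1,[0.2,0,0],[0,0,0]],[0.1,[0,0,0],[0,0,0]],[0.1,[0,0,0],[0,0,0]]]'
```

```text
time_s: 23.48
tool_pos: [548.0, 273.0, 173.1]
tool_rot: [[0.0, 0.998, 0.055], [0.0, 0.055, -0.998], [-1.0, 0.0, -0.0]]
ft_force: [0.5, -0.1, -1.7]
finger_gap: 15.7
time_s: 24.1
tool_pos: [554.2, 161.3, 172.9]
tool_rot: [[0.0, 0.998, 0.057], [0.0, 0.057, -0.998], [-1.0, 0.0, -0.0]]
ft_force: [0.5, 0.8, -3.2]
finger_gap: 15.6
time_s: 24.72
tool_pos: [560.4, 49.0, 172.9]
tool_rot: [[0.0, 0.998, 0.056], [0.0, 0.056, -0.998], [-1.0, 0.0, -0.0]]
ft_force: [-0.0, -0.1, -2.4]
finger_gap: 16.0
time_s: 25.35
tool_pos: [559.1, -63.7, 172.9]
tool_rot: [[0.0, 0.998, 0.057], [0.0, 0.057, -0.998], [-1.0, 0.0, -0.0]]
ft_force: [0.5, 0.3, -1.7]
finger_gap: 15.8
time_s: 25.98
tool_pos: [552.8, -176.7, 172.9]
tool_rot: [[0.0, 0.998, 0.057], [0.0, 0.057, -0.998], [-1.0, 0.0, -0.0]]
ft_force: [-0.1, -0.1, -2.7]
finger_gap: 15.4
time_s: 26.6
tool_pos: [551.8, -289.3, 172.8]
tool_rot: [[0.0, 0.998, 0.057], [0.0, 0.057, -0.998], [-1.0, 0.0, -0.0]]
ft_force: [0.5, -0.3, -1.7]
finger_gap: 15.6
time_s: 27.22
tool_pos: [552.7, -313.2, 58.8]
tool_rot: [[-0.002, 0.998, 0.056], [0.001, 0.056, -0.998], [-1.0, -0.002, -0.001]]
ft_force: [-1.0, 0.4, -2.2]
finger_gap: 15.6
time_s: 27.85
tool_pos: [553.8, -313.2, 35.8]
tool_rot: [[0.001, 0.998, 0.057], [-0.0, 0.057, -0.998], [-1.0, 0.001, 0.0]]
ft_force: [0.0, -0.8, -1.6]
finger_gap: 15.4
```

```bash
python3 -m handwheel '[[0.1,[0,0,0.5],[0,0,0]],[0.1,[0,0,0.5],[0,0,0]],[0.1,[0,0,0.5],[0,0,0]],[0.1,[0.3,0,0],[0,0,0]],[0.1,[0.2,0,0],[0,0,0]]]'
python3 -m handwheel '[[0.1,[0.1,0,0],[0,0,0]],[0.1,[0.04,0,0],[0,0,0]],[0.1,[0.04,0,0],[0,0,0]],[0.1,[0,0,0],[0,0,0]],[0.1,[0,0,0],[0,0,0]]]'
```

```text
time_s: 28.48
tool_pos: [555.2, -350.0, 21.8]
tool_rot: [[-0.001, 0.998, 0.056], [0.001, 0.056, -0.998], [-1.0, -0.001, -0.001]]
ft_force: [0.0, 0.6, -2.1]
finger_gap: 15.5
time_s: 29.1
tool_pos: [555.8, -350.0, 19.0]
tool_rot: [[0.0, 0.998, 0.057], [0.001, 0.057, -0.998], [-1.0, 0.0, -0.001]]
ft_force: [-2.2, 3.8, 5.1]
finger_gap: 15.5
```

```bash
python3 -m handwheel '[[0.1,[-0.02,0,0],[0,0,0]],[0.2,[0,0,0],[0,0,0]],[0.3,[0,0,0],[0,0,0]],[0.5,[0,0,0],[0,0,0]],[0.5,[0,0,0],[0,0,0]]]' 5
python3 -m handwheel '[[0.5,[-0.4,0,0],[0,0,0]],[0.5,[-0.8,0,0],[0,0,0]],[0.5,[-1,0,0],[0,0,0]],[0.5,[-1,0,0],[0,0,0]],[0.5,[-1,0,0],[0,0,0]]]'
python3 -m handwheel '[[0.5,[-1,-1,0],[0,0,0]],[0.5,[-1,-1,0],[0,0,0]],[0.5,[0,-1,0],[0,0,0]],[0.5,[0,-1,0],[0,0,0]],[0.5,[0,-1,0],[0,0,0]]]'
python3 - <<'E'
from h import *
c=load('top');cv2.imwrite('pics/t9.png',cv2.resize(c['img'][90:260,90:390],None,fx=2.6,fy=2.6,interpolation=cv2.INTER_CUBIC))
E
```

```text
time_s: 29.72
tool_pos: [555.6, -350.6, 18.8]
tool_rot: [[0.0, 0.998, 0.056], [-0.0, 0.056, -0.998], [-1.0, 0.0, 0.0]]
ft_force: [-1.1, -0.3, 0.9]
finger_gap: 45.0
time_s: 30.35
tool_pos: [556.0, -350.8, 126.5]
tool_rot: [[0.002, 0.998, 0.056], [-0.001, 0.056, -0.998], [-1.0, 0.002, 0.001]]
ft_force: [0.8, -0.3, -0.2]
finger_gap: 45.8
time_s: 30.98
tool_pos: [430.2, -357.9, 175.6]
tool_rot: [[0.002, 0.998, 0.056], [-0.001, 0.056, -0.998], [-1.0, 0.002, 0.001]]
ft_force: [0.1, 0.1, -0.1]
finger_gap: 45.8
```

View pics/t9.png

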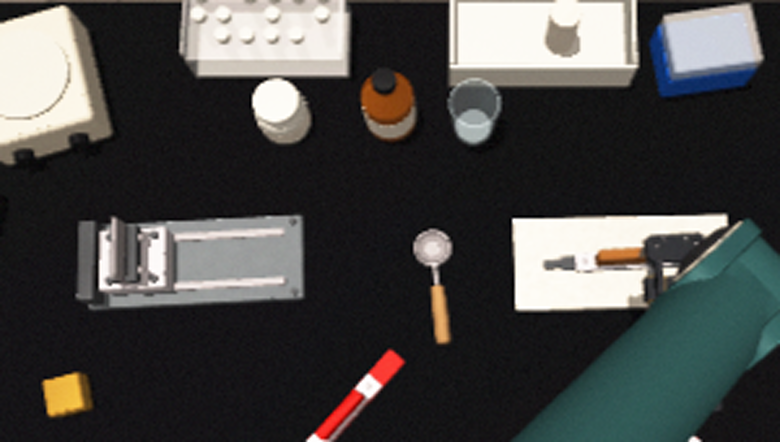

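The carriage pixels match the earlier at-stop picture (front at column 127.7, rear at 156.2). The file lies on the mat with its toe at (548,264), the bystanders look undisturbed and the gripper is clear. Handing in.

```bash
python3 -c "
from workcell import job,sensors
print(sensors.observe()['qvel'].round(3));print(job.sign_off())"
```

```text
[-0.003  0.033  0.003 -0.048 -0.016  0.01  -0.035]
the job is handed in; nothing more can be done
None
```

The job is done and handed in at about 31 s of the 72 s allowed; the sign-off gave no verdict.

- **Carriage:** I pushed it to the stop, where it answered with about 7 N within about 1 mm of the expected position. The last picture shows it in the same place.
- **Strokes:** I made two forward strokes, from about 58 mm behind the edge to about 55 mm past it. The pressing force read about 2.5 to 4.5 N. From the tool height, the clamp sank about 3 mm at first contact and about 5 mm during the strokes. I lifted the file more than 25 mm clear before the return and again after the second stroke.
- **File:** I laid it on the mat within a few mm of the centre, with contact of about 7 N before I released it. The arm hides its heel end in the last picture. I did not separately measure that it lies flat; it was released upright after contact.
- **Bystanders:** the jar, bottle, beaker, scoop and weight look unmoved. I judged this by eye and did not re-measure them.

No check failed or disagreed. An early reading of the carriage start put it at 0; the later pictures showed it started about 12 mm along, and this made no difference.

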